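Find the empty cell of a flap-covered lens crate and store the eyepiece

TASK

Leave the eyepiece where it is while you press gently on the flaps of the lens crate until you have felt which cell is empty: there the flap swings well down (more than 20 degrees) instead of stopping on a stored lens. Then pick up the eyepiece and put it through the flap into that empty cell, eyecup up, standing on the cell's floor and let go; keep it upright, set it down rather than drop it, and leave the other things on the bench alone.

Things in the scene. Friction and masses are not known exactly. Their poses are not given: they have to be found in the camera images.
- eyepiece: Microscope eyepiece standing upright on the bench, 115 mm high, about 0.2 kg: a bare metal barrel 36 mm across for the lower 80 mm, then a black eyecup 44 mm across for the upper 35 mm, by which it is gripped. Origin: centre of its underside; z points up along it.
- crate: Grey lens crate screwed to the bench, 70 mm (its x) by 262 mm (its y) by 75 mm high: four 58 x 58 mm cells in a row along its y, 64 mm from centre to centre, walls 6 mm, bottom 5 mm, each under a flush metal flap. Three hold a hidden lens; one, a different one each time, is empty. Origin: centre of the underside; x points to the side where the flaps are hinged (dark knuckles), z up.
- cell0 (a point): Centre of the mouth of cell 0 (0 at the crate's +y end, 3 at its -y end), 75 mm above the bench; axes as the crate's. A stored lens, 44 mm across and 60 mm high, has its top 10 mm below this. The empty cell has only a loose 4 mm liner disc on its floor: the eyepiece's underside stands there 9 mm above the bench, its eyecup clear above the crate.
- cell1 (a point): Centre of the mouth of cell 1 (0 at the crate's +y end, 3 at its -y end), 75 mm above the bench; axes as the crate's. A stored lens, 44 mm across and 60 mm high, has its top 10 mm below this. The empty cell has only a loose 4 mm liner disc on its floor: the eyepiece's underside stands there 9 mm above the bench, its eyecup clear above the crate.
- cell2 (a point): Centre of the mouth of cell 2 (0 at the crate's +y end, 3 at its -y end), 75 mm above the bench; axes as the crate's. A stored lens, 44 mm across and 60 mm high, has its top 10 mm below this. The empty cell has only a loose 4 mm liner disc on its floor: the eyepiece's underside stands there 9 mm above the bench, its eyecup clear above the crate.
- cell3 (a point): Centre of the mouth of cell 3 (0 at the crate's +y end, 3 at its -y end), 75 mm above the bench; axes as the crate's. A stored lens, 44 mm across and 60 mm high, has its top 10 mm below this. The empty cell has only a loose 4 mm liner disc on its floor: the eyepiece's underside stands there 9 mm above the bench, its eyecup clear above the crate.
- flap0 (a joint): Angle of the flap of cell 0, rad: 0 shut and level, growing as it swings down into the cell, to 1.5. 54 x 54 x 3 mm, hinged along the cell's +x wall, free edge (black push pad) at the -x wall; a weak spring (under 1 N) shuts it. Over a stored lens it stops between 0.1 and 0.2; in the empty cell nothing stops it.
- flap1 (a joint): Angle of the flap of cell 1, rad: 0 shut and level, growing as it swings down into the cell, to 1.5. 54 x 54 x 3 mm, hinged along the cell's +x wall, free edge (black push pad) at the -x wall; a weak spring (under 1 N) shuts it. Over a stored lens it stops between 0.1 and 0.2; in the empty cell nothing stops it.
- flap2 (a joint): Angle of the flap of cell 2, rad: 0 shut and level, growing as it swings down into the cell, to 1.5. 54 x 54 x 3 mm, hinged along the cell's +x wall, free edge (black push pad) at the -x wall; a weak spring (under 1 N) shuts it. Over a stored lens it stops between 0.1 and 0.2; in the empty cell nothing stops it.
- flap3 (a joint): Angle of the flap of cell 3, rad: 0 shut and level, growing as it swings down into the cell, to 1.5. 54 x 54 x 3 mm, hinged along the cell's +x wall, free edge (black push pad) at the -x wall; a weak spring (under 1 N) shuts it. Over a stored lens it stops between 0.1 and 0.2; in the empty cell nothing stops it.
- tin: Red round tin, 68 mm across, 100 mm high, standing; bystander. Origin: centre of its underside.
- jar: Low blue paste jar, 48 mm across, 45 mm high, standing; bystander. Origin: centre of its underside.
- phone: White phone, 70 x 142 x 8 mm, lying flat; bystander. Origin: centre of its underside.
- meter: Yellow multimeter, 170 x 85 x 34 mm, lying flat; bystander. Origin: centre of its underside.

How it is judged:
On the way, in this order (a step that is already met when the one before it is completed fails the run):
1. the flap of the empty cell has been pressed down beyond 0.35 rad while the eyepiece still stands within 10 mm of its start (value of joint any of flap0, flap1, flap2, flap3 above 0.35 rad and distance of eyepiece from where it was at the start of the episode below 0.01 m), for 0.05 s.
2. the eyepiece is held in the fingers, lifted by more than 40 mm (height (world z) of eyepiece above 0.04 m and contact force between the fingers and eyepiece above 1 N), for 0.1 s.
At the end, for the whole second after the job is handed in: The eyepiece stands released and at rest inside the empty cell, its underside within 15 mm of the bench level (on the cell's floor), within 20 mm of the cell's centre, upright within 0.15 rad ((horizontal distance between eyepiece and cell0 below 0.02 m or horizontal distance between eyepiece and cell1 below 0.02 m or horizontal distance between eyepiece and cell2 below 0.02 m or horizontal distance between eyepiece and cell3 below 0.02 m) and z of eyepiece in the frame of crate between 0.003 and 0.015 m and angle between eyepiece's own z axis and vertical below 0.15 rad and linear speed of eyepiece below 0.02 m/s); the robot touches nothing.
It fails at once if a flap or the crate is pressed with more than 80 N by the robot (contact force between any of the arm, the fingers and crate above 80 N).
It fails at once if the eyepiece is pressed against the crate or a flap with more than 80 N (contact force between eyepiece and crate above 80 N).
It fails at once if the eyepiece is tipped by more than 0.6 rad (angle between eyepiece's own z axis and vertical above 0.6 rad).
It fails at once if the eyepiece is dropped (falling faster than 0.5 m/s, out of the fingers) (contact force between the fingers and eyepiece below 0.2 N and linear speed of eyepiece above 0.5 m/s).
It fails at once if the tin, jar, phone or meter is moved by more than 30 mm (distance of any of tin, jar, phone, meter from where it was at the start of the episode above 0.03 m).
It also fails if it takes over 67 s, if anything falls off the work surface, if the arm or the gripper's body presses on something with over 40 N, if the wrist force passes 120 N, or if a joint passes its speed limit or range.

ROBOT

A 6-joint arm with a two-finger parallel gripper is mounted at the origin on the work surface. World frame = base frame: x ahead of the robot, y to its left, z up, the work surface at z = 0. Lengths are in m, angles in rad, forces in N, time in s.
With the tool pointing down it reaches from about 0.35 to 0.775 m from the base axis. Payload 7.3 kg.
Tool frame: the origin (TCP) lies at the centre of the arm's flange, where the gripper is bolted on; the fingertips stand 178 mm ahead of it and the grasp point (between the pads) lies 159 mm ahead of it; z points along the fingers, y is the line along which they close (so a half turn about z gives the same grasp; the last joint's range is limited). The gripper opens to 92 mm and grips with 3 to 60 N. Pads are 19 mm wide; open, the fingers measure 130 mm over their backs; the gripper's body (75 mm by 190 mm) begins 47 mm behind the grasp point.
Start: joints at [-1.467, 0.342, 1.524, -0, 1.275, -0.146], TCP at [0.13, -0.509, 0.405] pointing down, gripper open.
Joint ranges: [-2.53, 2.53], [-0.77, 2.02], [0.04, 2.7], [-1, 4.14], [0.28, 2.66], [-3.11, 3.11]. Speed limits (rad/s): [2.57, 2.57, 3.14, 3.14, 3.14, 3.14].

INTERFACE

Orientations are given as [roll, pitch, yaw] about the fixed x, y, z axes, in that order (R = Rz(yaw) Ry(pitch) Rx(roll)).
In Python, from cell import telemetry, vision, ticket gives the robot as it stands.
- The arm moves only by the shell command python3 -m crank 'ROWS' [FORCE]. ROWS is JSON, a list of rows, each a list of 5 numbers: the gripper command: -1 is shut, 1 is fully open, values between are in proportion, then the shift along the tool's x, y, z in mm, then the turn about the tool's z in rad. In form: [[fingers, dx, dy, dz, roll], ...]. A call has 1 to 12 rows; each row is the pose to reach, as a shift and turn from the pose commanded when the call began, along the tool's axes at that moment; what a row does not reach only later rows make up. A row lasts 1/12 s, in which the tool goes at most 41.7 mm and 7.16 degrees, less where a joint would pass 70% of its speed; a pose out of reach is approached as far as the arm can. A call with a gripper value outside its range is refused whole. The fingers move at their own pace and stop on an object; FORCE is the grip in N (left out, the last holds). Time passes only in rows, so rows that repeat a pose let the fingers close. It gives the time, the measured TCP pose, the force, the opening and the grip force at its end, in the units of the state.
- telemetry.observe(): the state, without advancing time (a new reading comes with each control period).
- vision.read_camera(name): name is "scene" or "top" or "wrist"; returns (picture, depth): 420x560x3 uint8, red, green, blue; 420x560 float32, m along the optical axis (not along the pixel's ray), 0 where there is no reading.
- vision.get_calibration(name): a dict with "camera_matrix" (3x3 intrinsics, pixels), "rvec" (rotation vector, rad) and "tvec" (3), from world to camera coordinates, as OpenCV has them. Camera axes: x right, y down, z forward; pixel columns grow to the right and rows downward; lengths in m; the calibration is good to about 2 mm. The wrist camera is an equidistant fisheye: a pixel r from the principal point sees the ray r / f radians off the axis. A picture is of the moment at which its call begins: read the wrist's pose just before it. get_calibration takes no time and is no camera call; for the wrist camera it gives the pose at the moment of the call.
- ticket.hand_in(): hands the job in; it is judged then, once.
The state is a dict: "time": time; "qpos": joint angles; "qvel": joint speeds; "joint_efforts": joint torques, N m; "tool_pos": TCP position; "tool_rot": TCP orientation; "contact_force": force on the tool from outside, world axes, zero at the start; "torque": the same for the moment, N m; "opening": finger opening in m; "grip_force": force on a finger pad.
Only numpy, scipy, OpenCV 4.12 (cv2) and the standard library are available. Lean on these libraries where they do the work, as an engineer would, in place of code of your own. Each camera call takes 0.05 s, during which the arm holds its last target. There are 200 camera calls.

## Working session

There is one attempt and no reset: what is moved stays moved. The work goes in short steps, Python scripts to look and compute and a shell command to move; the robot and the scene stay as the last step left them, time stands still between calls to the robot, and variables do not carry over. Pictures are saved under pics/ and viewed, at most 10 in all, crops included, and the job is handed in when it is done.

```bash
ls; mkdir -p pics; python3 - <<'E'
from cell import telemetry, vision
import cv2,numpy as np
print(telemetry.observe())
for n in("top","scene"):
    p,d=vision.read_camera(n); cv2.imwrite(f"pics/{n}0.png",p[:,:,::-1]); np.savez(f"{n}0.npz",p=p,d=d)
    print(vision.get_calibration(n))
E
```

```text
pics
{'time': 0.0, 'qpos': array([-1.46694356e+00,  3.42758715e-01,  1.52502449e+00, -1.22446773e-05,
        1.27538930e+00, -1.46025909e-01]), 'qvel': array([ 1.60703026e-04,  7.45035578e-06,  7.12185335e-04,  1.51848407e-03,
       -2.44382499e-03, -1.51635780e-03]), 'joint_efforts': array([ 9.57908669e-04, -4.31235945e+01, -2.44217777e+01,  7.19769322e-02,
        5.58606035e-02, -1.18721473e-04]), 'tool_pos': array([ 0.12981852, -0.50856232,  0.40402345]), 'tool_rot': array([-3.14002790e+00, -2.18297261e-04,  2.49882078e-01]), 'contact_force': array([-0.05856892, -0.357408  ,  0.22125308]), 'torque': array([-0.00688742,  0.02160308,  0.0619507 ]), 'grip_force': 0.0, 'opening': 0.09189167354736212}
{'camera_matrix': array([[521.57866261,   0.        , 274.80723993],
       [  0.        , 521.57866261, 214.94653912],
       [  0.        ,   0.        ,   1.        ]]), 'rvec': array([ 2.16508832, -2.15476343,  0.13253707]), 'tvec': array([-0.02095324,  0.58640781,  1.5820525 ])}
{'camera_matrix': array([[401.46399989,   0.        , 285.54516207],
       [  0.        , 401.46399989, 200.72149001],
       [  0.        ,   0.        ,   1.        ]]), 'rvec': array([ 1.49393254,  1.80063509, -0.94414493]), 'tvec': array([ 0.13130005, -0.25908973,  1.61907201])}
```

View pics/top0.png

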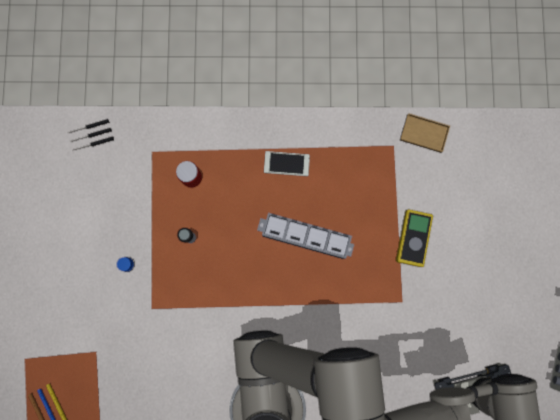

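View pics/scene0.png

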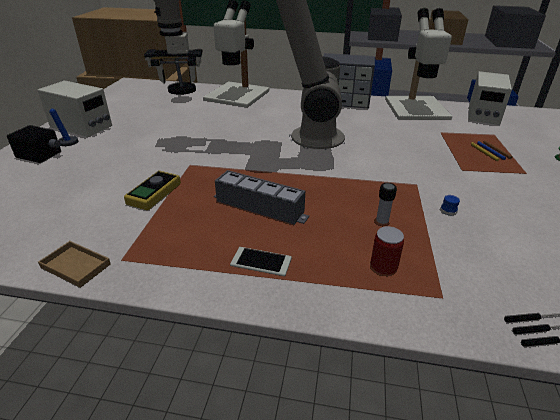

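The top view shows the eyepiece at about (185,235), the crate's flaps at about (277,227) to (339,243) with the black pads on the robot's side, the tin at (187,173), the phone at (287,163) and the meter at (415,238). The scene view agrees with this layout.

```bash
cat > h.py <<'E'
import cv2,numpy as np
from scipy.spatial.transform import Rotation as Ro
from cell import telemetry, vision
def ray(c,uv,fish=False):
    K=c["camera_matrix"];R=cv2.Rodrigues(np.array(c["rvec"]))[0];t=np.array(c["tvec"]).ravel()
    a=(np.array(uv,float).reshape(-1,2)-K[:2,2])/[K[0,0],K[1,1]]
    if fish:
        r=np.linalg.norm(a,axis=1,keepdims=True); d=np.hstack([a/np.maximum(r,1e-9)*np.sin(r),np.cos(r)])
    else: d=np.hstack([a,np.ones((len(a),1))])
    return -R.T@t, d@R
def onplane(c,uv,z,fish=False):
    o,d=ray(c,uv,fish); return o+d*((z-o[2])/d[:,2])[:,None]
def tool(p,yaw=None):
    "world shift to point p in tool axes, mm (grasp point xy)"
    s=telemetry.observe();return Ro.from_euler('xyz',s["tool_rot"]).inv().apply(np.array(p)-s["tool_pos"])*1000
E
python3 - <<'E'
from h import *
c=vision.get_calibration("top");p=np.load("top0.npz")["p"]
hsv=cv2.cvtColor(p,cv2.COLOR_RGB2HSV)
# flaps: bright low-sat in crate box
roi=np.zeros(p.shape[:2],np.uint8);roi[205:265,255:360]=1
m=((hsv[...,2]>150)&(hsv[...,1]<60)&(roi>0)).astype(np.uint8)
n,l,s,ct=cv2.connectedComponentsWithStats(m)
for i in range(1,n):
    if s[i,4]>40: print("flap",s[i,4],ct[i],onplane(c,ct[i],.075)[0])
m=((hsv[...,1]<90)&(roi>0)).astype(np.uint8)
r=cv2.minAreaRect(cv2.findNonZero(m));print("crate",r)
for n_,b,z in(("eyep",(180,220,210,250),.115),("phone",(255,315,145,180),.008),("tin",(170,205,155,190),.1),("meter",(395,440,205,270),.034)):
    q=hsv[b[2]:b[3],b[0]:b[1]]; m=~((q[...,0]<12)&(q[...,1]>120)&(q[...,2]>60)) 
    if n_=="tin": m=(q[...,1]<60)
    if n_=="meter": m=(q[...,1]>100)
    if n_=="eyep": m=q[...,1]<90
    v=np.argwhere(m)[:,::-1]+[b[0],b[2]]; print(n_,v.min(0),v.max(0),onplane(c,v.mean(0),z)[0])
E
```

```text
flap 273 [275.94871795 226.05128205] [ 0.54797134 -0.02169122  0.075     ]
flap 278 [296.1618705  231.76618705] [ 0.53096495 -0.08267625  0.075     ]
flap 277 [316.77617329 237.44404332] [ 0.51411837 -0.14471779  0.075     ]
flap 281 [337.33451957 243.22775801] [ 0.496994   -0.20643525  0.075     ]
crate ((305.69873046875, 235.2880096435547), (97.95481872558594, 24.774301528930664), 15.592809677124023)
eyep [180 228] [195 242] [0.51508045 0.23941142 0.115     ]
phone [255 145] [314 176] [ 0.76650805 -0.05173616  0.008     ]
tin [176 161] [196 181] [0.71033414 0.24879812 0.1       ]
meter [395 205] [432 269] [ 0.52604469 -0.4368544   0.034     ]
```

```bash
python3 - <<'E'
from h import *
print(tool([.497,-.206,.404]),tool([.522,-.114,.404]))
E
```

```text
[ 430.62037505 -202.40672484    0.47078014] [ 477.5893286  -285.36998551    0.59235544]
```

```bash
python3 -m crank '[[-1,36,-17,0,0.05],[-1,72,-34,0,0.1],[-1,108,-51,0,0.15],[-1,144,-68,0,0.2],[-1,180,-85,0,0.25],[-1,216,-102,0,0.3],[-1,252,-119,0,0.35],[-1,288,-136,0,0.4],[-1,324,-153,0,0.45],[-1,360,-170,0,0.519],[-1,395,-187,0,0.519],[-1,430,-202,0,0.519]]'
python3 - <<'E'
from h import *
c=vision.get_calibration("wrist");p,d=vision.read_camera("wrist");cv2.imwrite("pics/w1.png",p[:,:,::-1]);np.savez("w1.npz",p=p,d=d,**c)
s=telemetry.observe();print(s["time"],s["tool_pos"],s["tool_rot"],s["contact_force"],c["camera_matrix"])
E
```

```text
time: 1.1
tool_pos: [0.4977, -0.2048, 0.4044]
tool_rot: [-3.141, 0.001, -0.269]
contact_force: [0.8, -0.7, 0.2]
opening: 0.0163
grip_force: 0.0
1.15 [ 0.50157905 -0.2012627   0.40431721] [-3.13821553e+00 -2.20300505e-03 -2.65608928e-01] [ 1.39693827  3.39400349 -0.23191065] [[325.1922621    0.         283.86725664]
 [  0.         325.1922621  211.05513022]
 [  0.           0.           1.        ]]
```

View pics/w1.png

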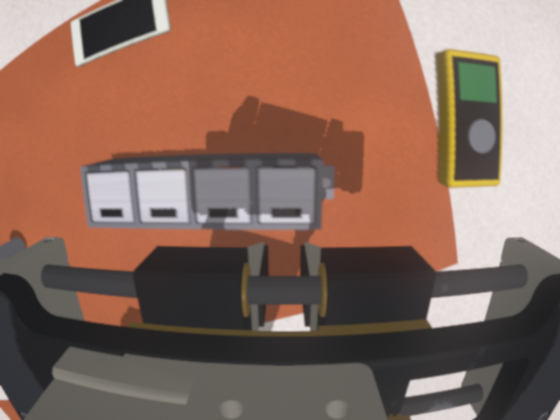

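The wrist view shows the four pads at about (112,212), (163,212), (222,212) and (286,212), with the hinge knuckles along the far side at v≈163. The fingertips show at the bottom.

```bash
python3 - <<'E'
from h import *
c=dict(np.load("w1.npz"));p=c["p"];g=cv2.cvtColor(p,cv2.COLOR_RGB2GRAY)
P=[]
for u in(112,163,222,286):
    q=g[203:221,u-20:u+21].astype(float); w=q<55
    v=np.argwhere(w)[:,::-1].mean(0)+[u-20,203]; P.append(onplane(c,v,.075,True)[0]); print(w.sum(),v,P[-1])
P=np.array(P); print(np.diff(P,axis=0))
d=P[0]-P[3]; yaw=np.arctan2(-d[0],d[1]);print("yaw",yaw)
print("hinge/top edge",onplane(c,[(205,163),(205,226)],.075,True))
print("corners",onplane(c,[(84,168),(90,227),(322,160),(320,227)],.075,True))
s=telemetry.observe();print(s["tool_pos"],s["tool_rot"])
for i in range(4): print(i,tool([*P[i][:2],.26]))
E
```

```text
70 [110.74285714 212.47142857] [ 0.53256147 -0.01913495  0.075     ]
21 [158.23809524 212.85714286] [ 0.51671133 -0.07536328  0.075     ]
95 [218.42105263 212.47368421] [ 0.49987655 -0.13820521  0.075     ]
8 [297.  211.5] [ 0.48002621 -0.21403893  0.075     ]
[[-0.01585014 -0.05622833  0.        ]
 [-0.01683478 -0.06284193  0.        ]
 [-0.01985033 -0.07583371  0.        ]]
yaw -0.26328705798000557
hinge/top edge [[ 0.55096304 -0.14062156  0.075     ]
 [ 0.49004127 -0.12004254  0.075     ]]
corners [[ 0.58900496 -0.00398999  0.075     ]
 [ 0.52444181  0.01622918  0.075     ]
 [ 0.52301807 -0.25028363  0.075     ]
 [ 0.4582773  -0.23223029  0.075     ]]
[ 0.50157905 -0.2012627   0.40431721] [-3.13821553e+00 -2.20300505e-03 -2.65608928e-01]
0 [ -18.22990474 -183.38555018  144.89754565]
1 [ -18.7644631  -124.96870734  144.69908612]
2 [-18.51308771 -59.91175548 144.47993344]
3 [-17.76121326  18.4728946  144.21687386]
```

```bash
cat >> h.py <<'E'
C=np.array([.523,-.1165]);YA=-.267
xc=np.array([np.cos(YA),np.sin(YA)]);yc=np.array([-xc[1],xc[0]])
def cell(k,dx=0): return C+yc*(.096-.064*k)+xc*dx
E
python3 - <<'E'
from h import *
vision.read_camera("wrist")
s=telemetry.observe();print(s["time"],s["tool_pos"],s["tool_rot"],s["contact_force"])
for k in range(4): print(k,cell(k),tool([*cell(k,-.015),.258]))
E
```

```text
1.2 [ 0.49955732 -0.20319403  0.40407301] [-3.14008270e+00 -3.74792139e-04 -2.63722635e-01] [ 0.40914646 -0.40553544  0.97732884]
0 [ 0.54832854 -0.02390159] [ -14.70693843 -185.63552352  146.34797621]
1 [ 0.53144285 -0.08563386] [ -14.9166894  -121.63594032  146.25126128]
2 [ 0.51455715 -0.14736614] [-15.12644038 -57.63635711 146.15454635]
3 [ 0.49767146 -0.20909841] [-15.33619135   6.3632261  146.05783142]
```

```bash
python3 -m crank '[[-1,-13,5,40,0],[-1,-13,5,80,0],[-1,-13,5,110,0],[-1,-13,5,130,0],[-1,-13,5,140,0],[-1,-13,5,140,0],[-1,-13,5,140,0]]'
python3 - <<'E'
from h import *
for k in range(4): print(k,tool([*cell(k,-.015),.253]))
E
```

```text
time: 1.78
tool_pos: [0.4828, -0.2084, 0.2651]
tool_rot: [3.141, -0.0, -0.27]
contact_force: [0.7, -0.0, 0.9]
opening: 0.0004
grip_force: 0.0
0 [  -0.93684343 -195.30865655   12.07007063]
1 [  -0.77560321 -131.30886079   12.08208611]
2 [ -0.61436299 -67.30906503  12.09410159]
3 [-0.45312278 -3.30926928 12.10611707]
```

```bash
python3 -m crank '[[-1,0,-3,8,0],[-1,0,-3,12,0],[-1,0,-3,14,0],[-1,0,-3,16,0],[-1,0,-3,18,0],[-1,0,-3,18,0]]'
```

```text
time: 2.28
tool_pos: [0.4835, -0.2052, 0.2466]
tool_rot: [3.141, -0.0, -0.269]
contact_force: [-0.2, 0.0, -0.0]
opening: 0.0004
grip_force: 0.2
```

```bash
python3 -m crank '[[-1,0,0,1,0],[-1,0,0,2,0],[-1,0,0,3,0],[-1,0,0,4,0],[-1,0,0,4,0]]'
```

```text
time: 2.7
tool_pos: [0.4834, -0.2052, 0.2425]
tool_rot: [3.142, 0.0, -0.269]
contact_force: [0.3, 0.8, 0.5]
opening: 0.0004
grip_force: 0.2
```

```bash
python3 -m crank '[[-1,0,0,1,0],[-1,0,0,2,0],[-1,0,0,3,0],[-1,0,0,4,0],[-1,0,0,4,0]]'; python3 - <<'E'
from h import *
c=vision.get_calibration("wrist");p,d=vision.read_camera("wrist");cv2.imwrite("pics/w2.png",p[:,:,::-1])
E
```

```text
time: 3.12
tool_pos: [0.4834, -0.2051, 0.2385]
tool_rot: [-3.142, 0.0, -0.269]
contact_force: [-1.3, -0.1, 0.4]
opening: 0.0006
grip_force: 0.2
```

View pics/w2.png

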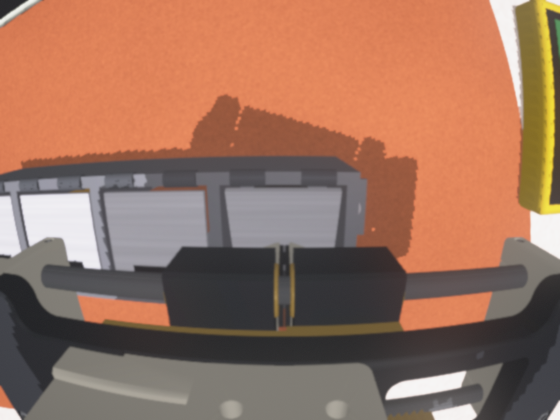

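The flap of cell 3 narrows from u=226–341 at its hinge to about 236–330 at the fingers. It is swinging down with no resistance, so I press it further to make sure it passes 0.35 rad.

```bash
python3 -m crank '[[-1,0,0,2,0],[-1,0,0,4,0],[-1,0,0,6,0],[-1,0,0,8,0],[-1,0,0,10,0],[-1,0,0,10,0],[-1,0,0,10,0]]'; python3 - <<'E'
from h import *
p,d=vision.read_camera("wrist");cv2.imwrite("pics/w3.png",cv2.resize(p[150:280,190:380,::-1],None,fx=3,fy=3))
E
```

```text
time: 3.75
tool_pos: [0.4834, -0.2051, 0.2285]
tool_rot: [-3.142, 0.001, -0.269]
contact_force: [-0.8, -0.5, 0.6]
opening: 0.0004
grip_force: 0.2
```

View pics/w3.png

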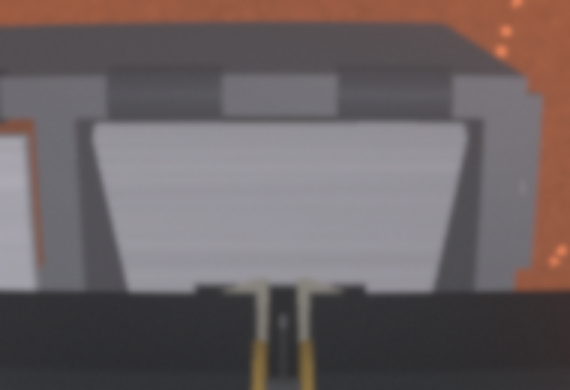

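Flap 3 is now about 25 mm deep at the fingers and still meets almost no force, so cell 3 is the empty one. In this crop the fingers (u≈283) sit midway between the cell walls (u≈78 and 485). Next I withdraw and go to the eyepiece.

```bash
python3 - <<'E'
from h import *
c=vision.get_calibration("wrist");q=onplane(c,[(216,190),(352,190)],.075,True)
print(q,[( (xc@(a[:2]-cell(3))),(yc@(a[:2]-cell(3)))) for a in q])
s=telemetry.observe();print("tool rel",xc@(s["tool_pos"][:2]-cell(3)),yc@(s["tool_pos"][:2]-cell(3)))
print(tool([.455,.235,.404]))
E
python3 -m crank '[[-1,0,0,-20,0],[-1,0,0,-60,0],[-1,0,0,-100,0],[-1,0,0,-140,0],[-1,0,0,-175,0],[-1,0,0,-175,0]]'
```

```text
[[ 0.53245693 -0.18938224  0.075     ]
 [ 0.51713284 -0.24496628  0.075     ]] [(np.float64(0.028351012736361838), np.float64(0.02819531784985216)), (np.float64(0.028235136302404366), np.float64(-0.02946228471988834))]
tool rel -0.014855428771966802 5.953523328091834e-05
[-144.49254736 -416.73534863 -175.32040162]
time: 4.3
tool_pos: [0.4843, -0.2055, 0.4114]
tool_rot: [3.138, -0.013, -0.269]
contact_force: [0.3, 0.3, -0.2]
opening: 0.0006
grip_force: 0.0
```

```bash
python3 -m crank '[[1,-13,-38,0,0],[1,-26,-76,0,0],[1,-39,-114,0,0],[1,-52,-152,0,0],[1,-65,-190,0,0],[1,-79,-228,0,0],[1,-92,-266,0,0],[1,-105,-304,0,0],[1,-118,-342,0,0],[1,-131,-380,0,0],[1,-144,-417,0,0],[1,-144,-417,0,0]]'
python3 -m crank '[[1,0,0,0,0],[1,0,0,0,0],[1,0,0,0,0]]'
python3 - <<'E'
from h import *
c=vision.get_calibration("wrist");p,d=vision.read_camera("wrist");cv2.imwrite("pics/w4.png",p[:,:,::-1]);np.savez("w4.npz",p=p,d=d,**c)
E
```

```text
time: 5.3
tool_pos: [0.4543, 0.2407, 0.4034]
tool_rot: [-3.139, 0.001, -0.264]
contact_force: [-0.8, -1.1, -0.2]
opening: 0.0758
grip_force: 0.0
time: 5.55
tool_pos: [0.4557, 0.2341, 0.4035]
tool_rot: [3.141, 0.0, -0.27]
contact_force: [1.6, 0.2, 0.5]
opening: 0.0911
grip_force: 0.0
```

View pics/w4.png

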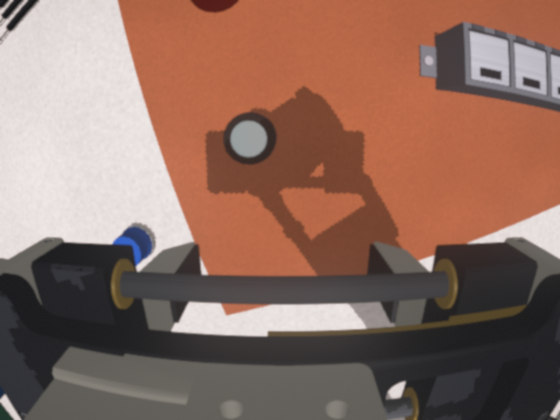

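The eyepiece's lens disc, ringed by the black eyecup, is centred at about (248,139). The blue jar shows at (132,245) behind the left finger.

```bash
python3 - <<'E'
from h import *
c=dict(np.load("w4.npz"));p=c["p"];h=cv2.cvtColor(p,cv2.COLOR_RGB2HSV)
m=(h[...,1]<60)&(h[...,2]>90);m=m.astype(np.uint8);b=np.zeros_like(m);b[105:175,215:285]=1
n,l,s,ct=cv2.connectedComponentsWithStats(m*b);i=1+s[1:,4].argmax();e=onplane(c,ct[i],.115,True)[0]
print(s[i],ct[i],e)
r=s[i]; print(onplane(c,[(r[0],ct[i][1]),(r[0]+r[2],ct[i][1])],.115,True))
print("jar",onplane(c,[(130,245)],.045,True))
print(tool([*e[:2],.100+.159]),tool([*cell(3),.3]))
E
```

```text
[ 230  120   38   38 1107] [248.14363144 138.28635953] [0.52039391 0.24582414 0.115     ]
[[0.5247295  0.26031925 0.115     ]
 [0.51584239 0.23011328 0.115     ]]
jar [[0.44315501 0.42939906 0.045     ]]
[ 59.03661809 -28.79064825 144.59954003] [158.9410319  415.62502332 103.7871552 ]
```

```bash
python3 -m crank '[[1,30,-14,0,0],[1,59,-29,0,0],[1,59,-29,30,0],[1,59,-29,65,0],[1,59,-29,100,0],[1,59,-29,125,0],[1,59,-29,138,0],[1,59,-29,144,0],[1,59,-29,144,0],[1,59,-29,144,0],[1,59,-29,144,0]]'
python3 - <<'E'
from h import *
print(tool([.5204,.2458,.259]))
p,d=vision.read_camera("wrist");cv2.imwrite("pics/w5.png",p[:,:,::-1])
E
```

```text
time: 6.52
tool_pos: [0.5208, 0.2471, 0.2612]
tool_rot: [-3.14, -0.002, -0.27]
contact_force: [0.6, 1.2, 0.1]
opening: 0.0918
grip_force: 0.0
[-0.01876369  1.35476176  2.17587916]
```

View pics/w5.png

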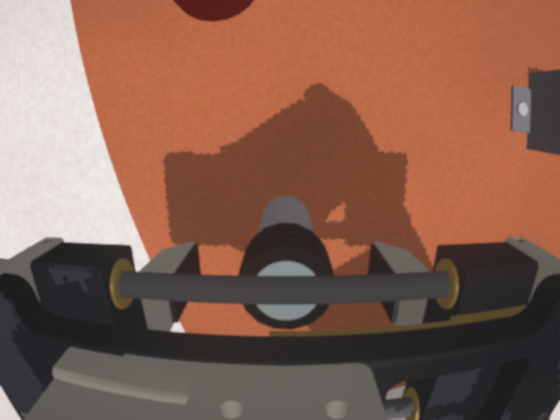

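The eyepiece (u≈286) sits midway between the fingers (centre u≈284). I close on it.

```bash
python3 -m crank '[[0.3,0,1,1,0],[0.1,0,1,1,0],[0,0,1,1,0],[-0.1,0,1,1,0],[-0.2,0,1,1,0],[-0.3,0,1,1,0],[-0.5,0,1,1,0],[-1,0,1,1,0],[-1,0,1,1,0],[-1,0,1,1,0]]' 25
```

```text
time: 7.4
tool_pos: [0.5199, 0.2465, 0.2587]
tool_rot: [3.142, -0.0, -0.269]
contact_force: [0.6, -0.5, -0.0]
opening: 0.0433
grip_force: 25.0
```

```bash
python3 -m crank '[[-1,0,0,-8,0],[-1,0,0,-25,0],[-1,0,0,-45,0],[-1,0,0,-65,0],[-1,0,0,-85,0],[-1,0,0,-105,0],[-1,0,0,-115,0],[-1,0,0,-120,0],[-1,0,0,-120,0],[-1,0,0,-120,0]]'
python3 - <<'E'
from h import *
print(tool([*cell(3,-.004),.379]))
E
```

```text
time: 8.23
tool_pos: [0.5197, 0.2463, 0.3778]
tool_rot: [3.141, 0.001, -0.269]
contact_force: [-0.1, -0.6, -2.5]
opening: 0.0439
grip_force: 25.0
[ 95.9559972  444.88766122  -0.92285558]
```

```bash
python3 -m crank '[[-1,2,10,0,0],[-1,6,30,0,0],[-1,11,55,0,0],[-1,17,80,0,0],[-1,23,107,0,0],[-1,29,134,0,0],[-1,35,161,0,0],[-1,41,188,0,0],[-1,46,215,0,0],[-1,52,242,0,0],[-1,58,269,0,0],[-1,64,296,0,0]]'
python3 -m crank '[[-1,6,27,0,0],[-1,12,54,0,0],[-1,18,81,0,0],[-1,23,106,0,0],[-1,27,126,0,0],[-1,30,138,0,0],[-1,31,145,0,0],[-1,32,149,0,0],[-1,32,149,0,0],[-1,32,149,0,0],[-1,32,149,0,0],[-1,32,149,0,0]]'
python3 - <<'E'
from h import *
c=vision.get_calibration("wrist");p,d=vision.read_camera("wrist");cv2.imwrite("pics/w6.png",p[:,:,::-1])
print(tool([*cell(3,-.004),.379]))
E
```

```text
time: 9.23
tool_pos: [0.502, -0.0578, 0.3776]
tool_rot: [3.141, 0.002, -0.269]
contact_force: [-0.4, 0.3, -2.3]
opening: 0.0435
grip_force: 25.0
time: 10.23
tool_pos: [0.4942, -0.2072, 0.3788]
tool_rot: [-3.141, -0.0, -0.268]
contact_force: [-0.7, -0.2, -1.8]
opening: 0.0438
grip_force: 25.0
[-0.18016294  0.84542929 -0.19971475]
```

View pics/w6.png

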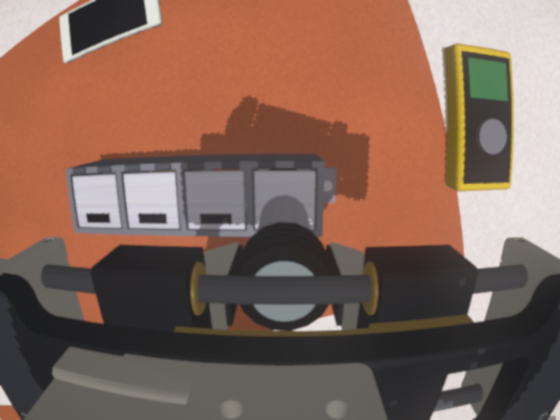

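The held eyepiece (u≈285) is upright and in line with cell 3 (u≈285). I lower it through the flap.

```bash
python3 -m crank '[[-1,0,1,15,0],[-1,0,1,30,0],[-1,0,1,38,0],[-1,0,1,42,0],[-1,0,1,46,0],[-1,0,1,50,0],[-1,0,1,54,0],[-1,0,1,58,0],[-1,0,1,62,0],[-1,0,1,62,0]]'
```

```text
time: 11.12
tool_pos: [0.4935, -0.209, 0.3159]
tool_rot: [-3.141, 0.002, -0.269]
contact_force: [-1.2, -0.5, -2.1]
opening: 0.0436
grip_force: 25.0
```

```bash
python3 -m crank '[[-1,0,0,4,0],[-1,0,0,8,0],[-1,0,0,13,0],[-1,0,0,18,0],[-1,0,0,23,0],[-1,0,0,28,0],[-1,0,0,32,0],[-1,0,0,36,0],[-1,0,0,40,0],[-1,0,0,42,0],[-1,0,0,42,0]]'
```

```text
time: 12.03
tool_pos: [0.4937, -0.209, 0.2741]
tool_rot: [-3.141, 0.001, -0.269]
contact_force: [0.1, 0.4, -2.1]
opening: 0.0437
grip_force: 25.0
```

```bash
python3 -m crank '[[-1,0,0,1,0],[-1,0,0,2,0],[-1,0,0,3,0],[-1,0,0,4,0],[-1,0,0,5,0],[-1,0,0,5.5,0],[-1,0,0,5.5,0]]'
```

```text
time: 12.62
tool_pos: [0.4938, -0.209, 0.2691]
tool_rot: [3.142, 0.0, -0.269]
contact_force: [-0.2, 0.2, -2.3]
opening: 0.0434
grip_force: 25.0
```

```bash
python3 -m crank '[[-1,0,0,0.5,0],[-1,0,0,1,0],[-1,0,0,1.5,0],[-1,0,0,1.5,0],[-1,0,0,1.5,0]]'
```

```text
time: 13.03
tool_pos: [0.4938, -0.209, 0.2677]
tool_rot: [3.141, 0.0, -0.269]
contact_force: [-0.3, 0.9, -2.5]
opening: 0.0435
grip_force: 25.0
```

```bash
python3 -m crank '[[-1,0,0,0.5,0],[-1,0,0,1,0],[-1,0,0,1.5,0],[-1,0,0,1.5,0],[-1,0,0,1.5,0]]'
```

```text
time: 13.45
tool_pos: [0.4939, -0.209, 0.2676]
tool_rot: [3.141, -0.001, -0.269]
contact_force: [-2.6, 1.9, 8.9]
opening: 0.0435
grip_force: 25.0
```

The force rose by 11 N at exactly the expected height, so it stands on the floor. I ease off and release.

```bash
python3 -m crank '[[-1,0,0,-1,0],[0.0,0,0,-1,0],[0.1,0,0,-1,0],[0.2,0,0,-1,0],[0.4,0,0,-1,0],[0.6,0,0,-1,0],[0.8,0,0,-1,0],[1,0,0,-1,0],[1,0,0,-1,0],[1,0,0,-1,0]]'
python3 -m crank '[[1,0,0,-5,0],[1,0,0,-15,0],[1,0,0,-40,0],[1,0,0,-75,0],[1,0,0,-110,0],[1,-20,0,-135,0],[1,-50,0,-140,0],[1,-60,0,-140,0],[1,-60,0,-140,0],[1,-60,0,-140,0],[1,-60,0,-140,0]]'
python3 - <<'E'
from h import *
c=vision.get_calibration("wrist");p,d=vision.read_camera("wrist");cv2.imwrite("pics/w7.png",p[:,:,::-1]);np.savez("w7.npz",p=p,d=d,**c)
h=cv2.cvtColor(p,cv2.COLOR_RGB2HSV);print(cell(3))
p2,_=vision.read_camera("scene");cv2.imwrite("pics/s7.png",cv2.resize(p2[150:250,190:330,::-1],None,fx=4,fy=4))
E
```

```text
time: 14.28
tool_pos: [0.4938, -0.2091, 0.2672]
tool_rot: [3.141, -0.0, -0.269]
contact_force: [0.9, -0.1, 0.6]
opening: 0.0899
grip_force: 0.0
time: 15.2
tool_pos: [0.4364, -0.1933, 0.4076]
tool_rot: [3.141, -0.001, -0.269]
contact_force: [0.6, -0.4, -0.1]
opening: 0.0918
grip_force: 0.0
[ 0.49767146 -0.20909841]
```

View pics/w7.png

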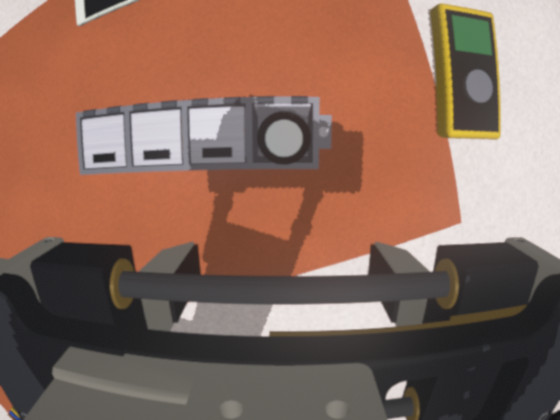

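View pics/s7.png

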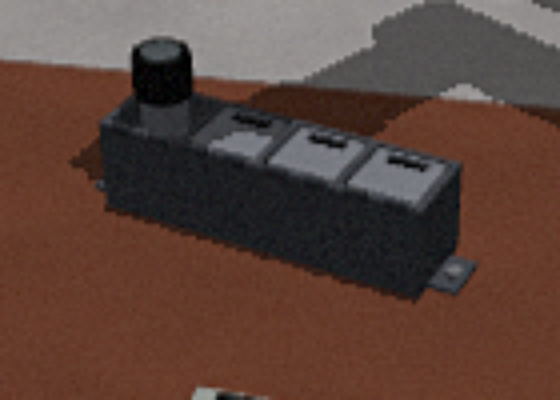

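The wrist view shows the eyecup at (284,137), centred in cell 3. The scene view shows the eyepiece standing upright there, with the other flaps shut and the fingers clear of everything.

```bash
python3 - <<'E'
from cell import ticket
print(ticket.hand_in())
E
```

```text
the job is handed in; nothing more can be done
None
```

Cell 3 was the empty one, found on the first flap I pressed; the eyepiece now stands upright and released on its floor, and I handed the job in after about 15 s of robot time (no verdict was returned).

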